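# Stir the drying beads with the logger rod and hold it in the reader

## Task

Take the logger rod with the yellow grip out of the blue rack, stir the beads in the glass beaker with it in about three wide circles with its tip close to the bottom, spilling none. Then press the rod's tip, rod upright, down into the sprung cup of the white reader until the cup is fully home against its stop, firmly but without forcing it. Finish there, still holding the rod and keeping the cup pressed home; leave the other things on the bench undisturbed.

Things in the scene. Friction and masses are not known exactly. Their poses are not given: they have to be found in the camera images.
- rod_grip (a point): Logger rod, 170 mm long in all, loose, standing upright in one of the holes of the blue rack. Its upper 70 mm is a yellow square grip 20 x 20 mm; this point is the grip's centre, 135 mm above the tip. x and y are square to the grip's flat sides, z runs up the rod. About 0.09 kg. The free grip stands clear above the rack and the capped tubes, so it is taken from above.
- rod_tip (a point): The rod's lower end, centre of its flat foot, same axes as the grip. The steel shaft is 14 mm thick from the tip to 100 mm up.
- rod: The same rod; origin at the tip, z up the rod.
- rack: Blue test-tube rack, 66 (x) x 150 (y) x 74 mm high, fixed; origin under its centre, z up. Top plate with 18 mm holes in 2 rows of 4; rod and tubes stand on its base, 8 mm above the bench. The rod leaves its hole once lifted 70 mm.
- beaker_floor (a point): Glass beaker held fixed in a dark steel ring. The point is the centre of its inner floor, 5 mm above the bench; z up, x and y level, turned any way. Inside radius 42 mm, wall 3 mm, rim 80 mm above this point; the ring at its foot is 56 mm in radius.
- bead0_center (a point): Bead 0 in the beaker, a loose orange ball 20 mm across, 11 g, glazed and slippery; its centre.
- bead1_center (a point): Bead 1 in the beaker, a loose white ball 20 mm across, 11 g, glazed and slippery; its centre.
- bead2_center (a point): Bead 2 in the beaker, a loose orange ball 20 mm across, 11 g, glazed and slippery; its centre.
- bead3_center (a point): Bead 3 in the beaker, a loose white ball 20 mm across, 11 g, glazed and slippery; its centre.
- bead4_center (a point): Bead 4 in the beaker, a loose orange ball 20 mm across, 11 g, glazed and slippery; its centre.
- reader: White reader box, 120 (x) x 100 (y) x 50 mm high, fixed; origin under its centre, z up. It carries the sprung cup on its top, 15 mm to +x of its centre.
- cup_floor (a point): Centre of the inner floor of the reader's aluminium cup (moves with it), 69 mm above the bench when the cup is up. The cup is open upward, inside radius 13 mm, outside 17 mm, its rim 14 mm above this point. It moves only straight down. An orange band 12 mm tall on its stem disappears when it is home.
- cup (a joint): How far the cup is pressed down: 0 up, 0.012 m fully home at the hard stop. Spring 500 N/m with preload: about 4 N to start it, 10 N at the stop.
- tube0: Glass tube with green cap, 98 mm tall, 17 mm wide, loose in another hole of the rack; origin at its foot. Leave it.
- tube1: The same with a red cap. Leave it.
- reagent: Amber bottle, 62 mm wide, 125 mm tall, loose; origin under its centre. Leave it.
- flask: Conical glass flask, 76 mm wide at the foot, 122 mm tall with stopper, loose; origin under its centre. Leave it.
- dish: Flat clear dish, 84 mm wide, 16 mm high, loose; origin under its centre. Leave it.
- jar: Small jar, 52 mm wide, 55 mm high, loose; origin under its centre. Leave it.
Not all that is in view belongs to the job. There is more than one size of the rod; the job needs the smallest.

How it is judged:
By the outcome, as a careful person would: the job done as asked, in the order asked, and still so for the second after the job is handed in, while the arm keeps its last pose, push and grip.
It also fails if it takes over 72 s, if anything falls off the work surface, if the arm or the gripper's body presses on something with over 40 N, if the wrist force passes 120 N, or if a joint passes its speed limit or range.

## Robot

A 7-joint arm with a two-finger parallel gripper is mounted at the origin on the work surface. World frame = base frame: x ahead of the robot, y to its left, z up, the work surface at z = 0. Lengths are in m, angles in rad, forces in N, time in s.
With the tool pointing down it reaches from about 0.4 to 0.85 m from the base axis. Payload 4.5 kg.
Tool frame: the origin (TCP) lies at the very end of the fingers, on their centre line; the grasp point (between the pads) lies 19 mm behind it (arm.grip_depth is the z of the grasp point in the tool frame, in m); z points along the fingers, y is the line along which they close (so a half turn about z gives the same grasp; the last joint's range is limited). The gripper opens to 85 mm and grips with 20 to 120 N. Pads are 22 mm wide; open, the fingers measure 114 mm over their backs; the gripper's body (76 mm by 85 mm) begins 54 mm behind the grasp point. The pads swing forward as they close: fully open they stand 13 mm farther back than shut.
Start: joints at [0.034, 0.689, -0.195, 1.565, 0.157, 0.902, -0.215], TCP at [0.625, 0, 0.231] pointing down, gripper open.
Joint ranges: [-3.01, 3.01], [-0.46, 2.08], [-1.47, 1.51], [0.13, 2.56], [-1, 4.14], [0.04, 2.09], [-2.66, 2.66]. Speed limits (rad/s): [2.57, 2.57, 3.14, 3.14, 3.14, 3.14, 3.14].

## Interface

Orientations are given as a unit quaternion [x, y, z, w].
In Python, from cell import arm gives the robot as it stands.
- The arm moves only by the shell command python3 -m creep 'ROWS' [OPENING] [FORCE]. ROWS is JSON, a list of rows, each a list of 6 numbers: the shift along the tool's x, y, z as a fraction of full scale, then the turn, a rotation vector about the tool's x, y, z as a fraction of full scale. In form: [[tx, ty, tz, rx, ry, rz], ...]. A call has 1 to 20 rows; each row is the pose to reach, as a shift and turn from the pose commanded when the call began, along the tool's axes at that moment; what a row does not reach only later rows make up. Full scale, the value 1, is 800 mm for a shift and pi/2 rad for a turn. A row lasts 1/12 s, in which the tool goes at most 41.7 mm and 7.16 degrees, less where a joint would pass 70% of its speed; a pose out of reach is approached as far as the arm can. A call with a number of a shift or a turn outside -1 to 1 is refused whole. A call with a gripper value outside its range is refused whole. OPENING is the opening, from 0 (shut) to 1 (fully open), set as the call begins (- or left out, the last holds). The fingers move at their own pace and stop on an object; FORCE is the grip in N (left out, the last holds). Time passes only in rows, so rows that repeat a pose let the fingers close. It gives the time, the measured TCP pose, the force, the opening and the grip force at its end, in the units of the state.
- arm.get_state(): the state, without advancing time (a new reading comes with each control period).
- arm.grab_frame(name): name is "scene" or "side" or "wrist"; returns (picture, depth): 480x640x3 uint8, blue, green, red; 480x640 float32, m along the optical axis (not along the pixel's ray), 0 where there is no reading.
- arm.get_calibration(name): a dict with "intrinsics" (3x3 intrinsics, pixels), "world_from_camera" (4x4, takes a point from camera to world coordinates); the wrist camera has in their place "T_tool_cam" (4x4, takes a point from camera to tool coordinates, whose origin is the TCP and whose axes are the flange's). Camera axes: x right, y up, looking along -z (the intrinsics and any distortion apply to the point x, -y, -z); pixel columns grow to the right and rows downward; lengths in m; the calibration is good to about 2 mm. A picture is of the moment at which its call begins: read the wrist's pose just before it. get_calibration takes no time and is no camera call.
- arm.close_job(): hands the job in; it is judged then, once.
Trained networks look in the newest picture that a camera, given by its name, has taken for a name from the list of things; names that differ only in an ending like _2 or _b are one class to them, and where a whole thing is asked for, a point or a joint stands for the part that bears it (a point fixed in the world has none). Each returns a list of dicts, best first, with "conf" (0 to 1); they miss things now and then, are a little off and sometimes report something else, mostly with a low value. They report only what shows in the picture. A call takes as long as a camera call. They do not tell look-alikes from the thing itself.
- arm.recognise(thing, camera): "box" ([centre column, centre row, width, height] as shares, 0 to 1, of the picture: columns of its width, rows of its height, round what is visible of it).
- arm.masks_of(thing, camera): "mask" (480x640 bool, what is visible of it) and "box" ([centre column, centre row, width, height] as shares, 0 to 1, of the picture: columns of its width, rows of its height, round what is visible of it).
- arm.spot_point(thing, camera): "position" ([column, row] as shares, 0 to 1, of the picture: columns of its width, rows of its height: a listed point, or the origin of a listed thing).
The state is a dict: "time_s": time; "joint_pos": joint angles; "joint_velocities": joint speeds; "joint_efforts": joint torques, N m; "tcp_pos": TCP position; "ee_rot": TCP orientation; "contact_force": force on the tool from outside, world axes, zero at the start; "ft_torque": the same for the moment, N m; "gripper_width": finger opening in m; "gripper_force": force on a finger pad.
Only numpy, scipy, OpenCV 4.12 (cv2) and the standard library are available. Lean on these libraries where they do the work, as an engineer would, in place of code of your own. Each camera call takes 0.05 s, during which the arm holds its last target. There are 200 camera calls.

## Working session

There is one attempt and no reset: what is moved stays moved. The work goes in short steps, Python scripts to look and compute and a shell command to move; the robot and the scene stay as the last step left them, time stands still between calls to the robot, and variables do not carry over. Pictures are saved under pics/ and viewed, at most 10 in all, crops included, and the job is handed in when it is done.

```bash
ls; mkdir -p pics
cat > h.py <<'E'
import numpy as np, cv2, json
from cell import arm
from scipy.spatial.transform import Rotation as R
def snap(n):
    s=arm.get_state(); p,d=arm.grab_frame(n); c=arm.get_calibration(n); K=np.array(c['intrinsics'])
    if n=='wrist':
        T=np.eye(4);T[:3,:3]=R.from_quat(s['ee_rot']).as_matrix();T[:3,3]=s['tcp_pos'];T=T@np.array(c['T_tool_cam'])
    else: T=np.array(c['world_from_camera'])
    return p,d,K,T
def cloud(d,K,T):
    v,u=np.mgrid[0:480,0:640]
    P=np.stack([(u-K[0,2])/K[0,0]*d,-(v-K[1,2])/K[1,1]*d,-d,np.ones_like(d)],-1)@T.T
    P=P[...,:3].copy(); P[d<=0]=np.nan; return P
E
python3 - <<'E'
from h import *
fs=[]
for n in('scene','side','wrist'):
    p,d,K,T=snap(n); cv2.imwrite(f'pics/{n}0.png',p); np.savez(f'{n}0.npz',p=p,d=d,K=K,T=T)
    print(n,arm.get_calibration(n).keys(),np.round(T[:3,3],3))
print(arm.get_state())
E
```

```text
pics
scene dict_keys(['intrinsics', 'world_from_camera']) [1.197 0.468 1.025]
side dict_keys(['intrinsics', 'world_from_camera']) [ 0.13  -0.753  0.659]
wrist dict_keys(['intrinsics', 'T_tool_cam']) [0.624 0.071 0.373]
{'time_s': 0.15, 'joint_pos': array([ 0.03379914,  0.68980599, -0.19453153,  1.56606346,  0.15732872,
        0.90248502, -0.21508949]), 'joint_velocities': array([-0.00120911, -0.00322048, -0.00139286, -0.00262757,  0.00121865,
        0.00022013,  0.0001117 ]), 'joint_efforts': array([-6.29315091e-04, -5.39936972e+01, -1.26815826e+00, -1.58719003e+01,
        9.24438267e-03,  6.49630194e-03,  1.79077297e-06]), 'tcp_pos': array([ 6.24531653e-01, -3.90838698e-05,  2.30670334e-01]), 'ee_rot': array([ 7.07073877e-01,  7.07139353e-01, -5.23196380e-04, -4.41609345e-04]), 'contact_force': array([-1.06414355,  0.52681921,  0.6637872 ]), 'ft_torque': array([ 0.03956394, -0.01497532,  0.01858887]), 'gripper_force': 0.0, 'gripper_width': 0.08521237367753874}
```

View pics/scene0.png

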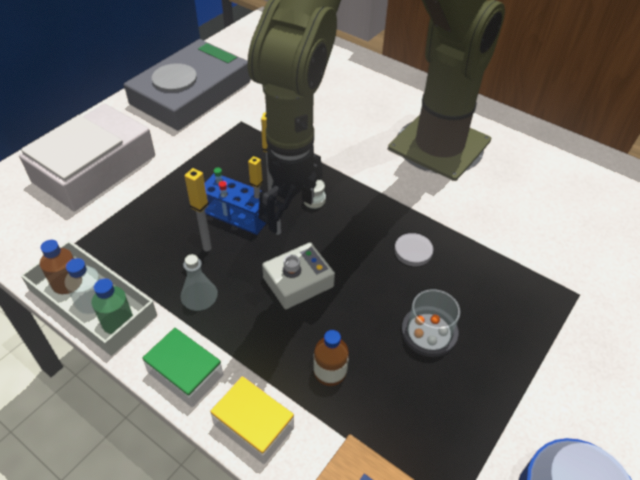

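View pics/side0.png

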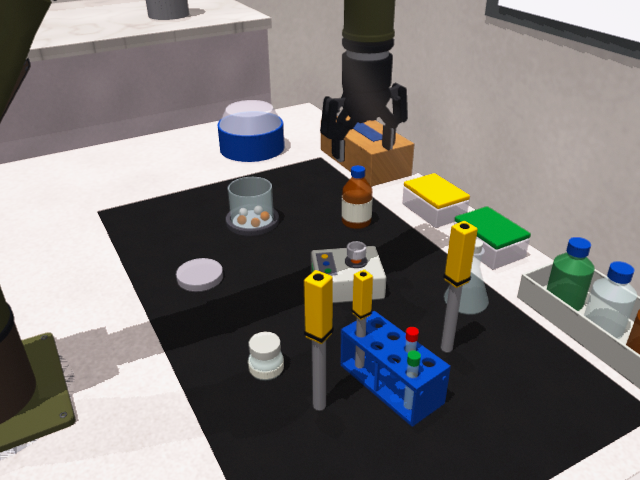

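Yellow grips in the side view: (318,305) is a large rod on the bench, (362,293) is a short one in the blue rack, and (460,250) is a large one on the bench. In the scene view they are at (265,130), (255,170) and (197,190). By the description I choose the short one in the rack. The beaker with its beads is at side (250,205), and the reader cup is at side (356,252).

Run:
```python
from h import *
cl={}
for n in('scene','side'):
    f=np.load(n+'0.npz'); cl[n]=(f['p'],cloud(f['d'],f['K'],f['T']),f['K'],f['T'])
def rep(name,n,m):
    P=cl[n][1][m]; P=P[~np.isnan(P[:,0])]
    print(name,n,len(P),'med',np.round(np.median(P,0),3),'p2',np.round(np.percentile(P,2,axis=0),3),'p98',np.round(np.percentile(P,98,axis=0),3))
for n in cl:
    p=cl[n][0]; hsv=cv2.cvtColor(p,cv2.COLOR_BGR2HSV)
    y=((hsv[...,0]>18)&(hsv[...,0]<30)&(hsv[...,1]>150)&(hsv[...,2]>90)).astype(np.uint8)
    k,l,s,c=cv2.connectedComponentsWithStats(y)
    for i in range(1,k):
        if s[i,4]>80:
            print(c[i]); rep('yellow',n,l==i); top=cl[n][1]; rep(' top',n,(l==i)&(top[...,2]>np.nanmax(top[l==i][:,2])-0.004))
    for t in('rack','reader','cup_floor','beaker_floor','jar','dish','flask','reagent','tube0','tube1'):
        r=arm.masks_of(t,n)
        if r:
            for q in r[:1]: print(round(q['conf'],2),np.round(np.array(q['box'])*[640,480,640,480])); rep(t,n,q['mask'])
    for t in('cup_floor','beaker_floor','rod_grip'):
        for q in arm.spot_point(t,n)[:3]: print(t,n,round(q['conf'],2),np.round(np.array(q['position'])*[640,480]))
p=cl['side'][0][230:430,280:480]; cv2.imwrite('pics/crop1.png',cv2.resize(p,None,fx=3,fy=3,interpolation=cv2.INTER_CUBIC))
```

```text
[263.93913043 130.74782609]
yellow scene 115 med [ 0.423 -0.238  0.192] p2 [ 0.413 -0.244  0.147] p98 [ 0.653 -0.023  0.467]
 top scene 4 med [ 0.653 -0.022  0.468] p2 [ 0.646 -0.029  0.466] p98 [ 0.654 -0.021  0.47 ]
[254.77741935 169.91935484]
yellow scene 308 med [ 0.502 -0.199  0.154] p2 [ 0.484 -0.217  0.115] p98 [ 0.508 -0.193  0.18 ]
 top scene 33 med [ 0.497 -0.201  0.179] p2 [ 0.488 -0.211  0.178] p98 [ 0.505 -0.193  0.182]
[195.54713805 188.15656566]
yellow scene 591 med [ 0.647 -0.224  0.195] p2 [ 0.627 -0.245  0.145] p98 [ 0.653 -0.219  0.228]
 top scene 29 med [ 0.645 -0.234  0.228] p2 [ 0.63  -0.242  0.227] p98 [ 0.653 -0.222  0.231]
[251.96717172 414.06439394]
yellow scene 3156 med [0.892 0.124 0.057] p2 [0.851 0.066 0.053] p98 [0.93  0.178 0.061]
 top scene 417 med [0.889 0.122 0.06 ] p2 [0.853 0.067 0.059] p98 [0.929 0.176 0.062]
0.69 [236. 204.  59.  60.]
rack scene 2132 med [ 0.532 -0.248  0.05 ] p2 [ 0.472 -0.323  0.001] p98 [ 0.56  -0.174  0.078]
0.58 [297. 274.  72.  65.]
reader scene 2979 med [ 0.605 -0.003  0.05 ] p2 [ 0.533 -0.072  0.007] p98 [0.658 0.048 0.0
[... 2491 characters left out ...]
.  30.]
dish side 1215 med [0.362 0.126 0.017] p2 [0.325 0.095 0.005] p98 [0.402 0.171 0.02 ]
0.72 [466. 275.  41.  75.]
flask side 1217 med [ 0.739 -0.175  0.04 ] p2 [ 0.715 -0.191  0.005] p98 [ 0.769 -0.141  0.123]
0.58 [359. 195.  30.  66.]
reagent side 1577 med [0.709 0.147 0.065] p2 [0.689 0.133 0.004] p98 [0.742 0.177 0.127]
0.84 [413. 379.  12.  59.]
tube0 side 475 med [ 0.51  -0.308  0.085] p2 [ 0.506 -0.313  0.016] p98 [ 0.52  -0.296  0.109]
0.84 [413. 379.  12.  59.]
tube1 side 475 med [ 0.51  -0.308  0.085] p2 [ 0.506 -0.313  0.016] p98 [ 0.52  -0.296  0.109]
cup_floor side 0.9 [356. 252.]
rod_grip side 0.76 [321. 307.]
rod_grip side 0.57 [362. 298.]
rod_grip side 0.57 [458. 253.]
```

View pics/crop1.png

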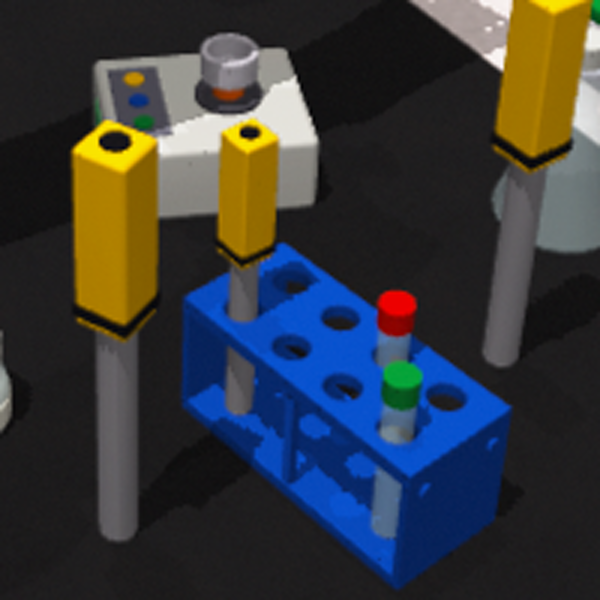

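The crop confirms the choice. The short-gripped rod stands in a corner hole of the rack, and both larger rods stand on the bench. Next I measure the grip's angle and the cup and beaker centres from the clouds.

Run:
```python
from h import *
from scipy.optimize import least_squares
A={}
for n in('scene','side','wrist'):
    f=np.load(n+'0.npz'); A[n]=(cloud(f['d'],f['K'],f['T']),f['p'])
def near(n,c,r,z0,z1):
    P=A[n][0]; return P[(np.hypot(P[...,0]-c[0],P[...,1]-c[1])<r)&(P[...,2]>z0)&(P[...,2]<z1)]
for ns in(('scene',),('side',),('scene','side')):
    q=np.vstack([near(n,(.497,-.204),.025,.12,.185) for n in ns])[:,:2].astype(np.float32)
    print('grip',ns,cv2.minAreaRect(q*1000),np.round(q.mean(0),4))
def circ(P):
    s=least_squares(lambda v:np.hypot(P[:,0]-v[0],P[:,1]-v[1])-v[2],[*P[:,:2].mean(0),.03],loss='soft_l1',f_scale=.002).x; return np.round(s,4),len(P)
for n in A:
    P=near(n,(.605,0),.1,.078,.09)
    if len(P)>5: print('cup rim',n,len(P),P.mean(0),cv2.minAreaRect((P[:,:2]*1000).astype(np.float32)),circ(P), np.percentile(P[:,2],[2,98]))
    P=near(n,(.605,0),.1,.047,.053)
    if len(P)>5: print('reader top',n,cv2.minAreaRect((P[:,:2]*1000).astype(np.float32)))
    P=near(n,(.53,.268),.1,.08,.09)
    if len(P)>5: print('beaker rim',n,circ(P),cv2.minAreaRect((P[:,:2]*1000).astype(np.float32)))
    P=near(n,(.53,.268),.075,.005,.013)
    if len(P)>5: print('ring',n,len(P),cv2.minAreaRect((P[:,:2]*1000).astype(np.float32)))
    P=near(n,(.53,-.25),.13,.072,.077)
    if len(P)>5: print('rack top',n,cv2.minAreaRect((P[:,:2]*1000).astype(np.float32)))
```

```text
grip ('scene',) ((497.62109375, -203.92518615722656), (24.386451721191406, 23.152515411376953), 13.299200057983398) [ 0.5   -0.201]
grip ('side',) ((496.03509521484375, -204.0985565185547), (23.027257919311523, 23.040849685668945), 8.11422348022461) [ 0.4932 -0.209 ]
grip ('scene', 'side') ((496.8407287597656, -204.2338104248047), (24.38027000427246, 24.55388641357422), 7.273595809936523) [ 0.4951 -0.2068]
cup rim scene 113 [ 0.60350626 -0.02011501  0.08209219] ((603.048095703125, -21.26759147644043), (33.51694107055664, 32.479461669921875), 68.16773223876953) (array([ 0.6036, -0.0204,  0.015 ]), 113) [0.07835846 0.08639291]
reader top scene ((590.1839599609375, -13.663566589355469), (101.67266845703125, 120.37532806396484), 68.52193450927734)
beaker rim scene (array([0.5292, 0.2709, 0.0433]), 328) ((529.5299072265625, 270.7247314453125), (89.88796997070312, 89.61705017089844), 85.7931900024414)
ring scene 489 ((539.1024169921875, 270.4767150878906), (123.99881744384766, 147.9348602294922), 13.53696060180664)
rack top scene ((532.2824096679688, -238.13259887695312), (192.007827758789
[... 529 characters left out ...]
94824219)
ring side 237 ((522.9716186523438, 256.17669677734375), (120.8888931274414, 143.7339630126953), 69.27288055419922)
rack top side ((519.7893676757812, -239.372802734375), (162.17315673828125, 189.2679901123047), 49.194488525390625)
cup rim wrist 772 [ 0.60332256 -0.01949355  0.08196899] ((603.3142700195312, -19.74829864501953), (32.82086181640625, 33.56810760498047), 17.184642791748047) (array([ 0.6034, -0.0193,  0.0148]), 772) [0.07849935 0.08375089]
reader top wrist ((589.6156616210938, -14.010055541992188), (98.47628784179688, 118.37377166748047), 68.05511474609375)
rack top wrist ((472.5278015136719, -204.53933715820312), (148.7515106201172, 37.362205505371094), 13.163330078125)
```

View pics/wrist0.png

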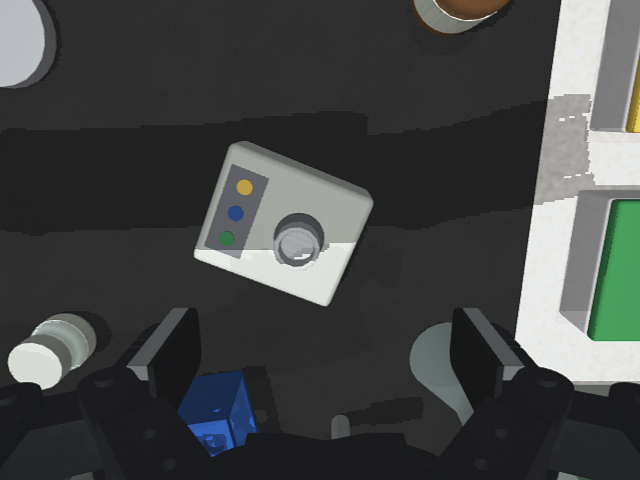

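The wrist view shows the reader with its cup at (297,243). The cup centre is about (0.603,-0.020), the beaker centre (0.529,0.2705) and the grip about (0.497,-0.204). I'll rise and look straight down on the grip.

```bash
python3 -m creep '[[0,0,-0.06,0,0,0],[0,0,-0.11,0,0,0],[-0.05,-0.02,-0.125,0,0,0],[-0.1,-0.05,-0.125,0,0,0],[-0.15,-0.08,-0.125,0,0,0],[-0.2,-0.11,-0.125,0,0,0],[-0.25,-0.14,-0.125,0,0,0],[-0.3125,-0.16,-0.125,0,0,0],[-0.3125,-0.16,-0.125,0,0,0],[-0.3125,-0.16,-0.125,0,0,0],[-0.3125,-0.16,-0.125,0,0,0],[-0.3125,-0.16,-0.125,0,0,0]]' 0.7
python3 - <<'E'
from h import *
p,d,K,T=snap('wrist'); P=cloud(d,K,T); cv2.imwrite('pics/w1.png',p)
m=(np.hypot(P[...,0]-.497,P[...,1]+.204)<.03)&(P[...,2]>.165)
print(m.sum(),cv2.minAreaRect((P[m][:,:2]*1000).astype(np.float32)),np.median(P[m][:,2]))
m=(P[...,2]>.17)&~m; 
m=(P[...,2]>.09)&(P[...,2]<.12); print('caps',np.round(P[m][:,:2].min(0),3),np.round(P[m][:,:2].max(0),3))
print(arm.get_state()['joint_pos'])
E
```

```text
time_s: 2.45
tcp_pos: [0.4973, -0.2492, 0.3314]
ee_rot: [0.707, 0.707, 0.001, -0.0]
contact_force: [-0.5, 0.9, 0.2]
gripper_width: 0.0598
gripper_force: 0.0
1403 ((496.88934326171875, -212.08494567871094), (37.91044998168945, 32.1447868347168), 89.60244750976562) 0.17841708247231297
caps [ 0.408 -0.562] [ 0.756 -0.138]
[ 0.51079152  0.48710802 -0.20972064  1.63578874  0.11230174  1.03026188
  0.2691166 ]
```

View pics/w1.png

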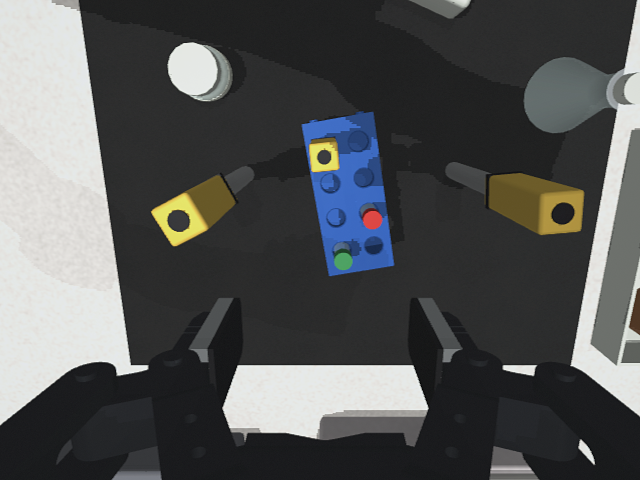

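The short grip's top is at (323,156), turned a few degrees, in a corner of the rack. The larger rods are at (178,220) and (562,213). I'll fit the top face by colour.

Run:
```python
from h import *
p,d,K,T=snap('wrist'); P=cloud(d,K,T); s=arm.get_state()
hsv=cv2.cvtColor(p,cv2.COLOR_BGR2HSV)
m=np.zeros((480,640),bool); m[135:180,300:345]=True
y=(hsv[...,0]>15)&(hsv[...,0]<35)&(hsv[...,1]>100)&m
# intersect pixel rays with the top plane z=.1785, bright top only
z=.1785
v,u=np.where(y&(abs(P[...,2]-z)<.004)); 
r=np.stack([(u-K[0,2])/K[0,0],-(v-K[1,2])/K[1,1],-np.ones(len(u))],-1)@T[:3,:3].T
q=T[:3,3]+r*((z-T[2,3])/r[:,2])[:,None]
print(len(q),'top',cv2.minAreaRect((q[:,:2]*1000).astype(np.float32)))
b=cv2.boxPoints(cv2.minAreaRect((q[:,:2]*1000).astype(np.float32)));print(b)
v,u=np.where((hsv[...,0]>100)&(hsv[...,0]<125)&(hsv[...,1]>120)&(abs(P[...,2]-.074)<.004))
print('rack',cv2.minAreaRect((P[v,u][:,:2]*1000).astype(np.float32)))
print(s['tcp_pos'],R.from_quat(s['ee_rot']).as_matrix().round(4))
```

```text
646 top ((496.25457763671875, -203.59136962890625), (19.271642684936523, 19.639122009277344), 5.802461624145508)
[[ 485.67538 -194.79628]
 [ 487.66086 -214.3348 ]
 [ 506.83377 -212.38646]
 [ 504.8483  -192.84795]]
rack ((521.21728515625, -251.63380432128906), (66.17435455322266, 150.34095764160156), 9.914597511291504)
[ 0.497934   -0.24808868  0.33133724] [[-3.1e-03  1.0e+00  7.0e-04]
 [ 1.0e+00  3.1e-03  1.1e-03]
 [ 1.1e-03  7.0e-04 -1.0e+00]]
```

```bash
python3 -m creep '[[0.03,0,0,0,0,-0.04],[0.056,-0.002,0,0,0,-0.063],[0.056,-0.002,0.04,0,0,-0.063],[0.056,-0.002,0.08,0,0,-0.063],[0.056,-0.002,0.12,0,0,-0.063],[0.056,-0.002,0.15,0,0,-0.063],[0.056,-0.002,0.15,0,0,-0.063],[0.056,-0.002,0.15,0,0,-0.063],[0.056,-0.002,0.15,0,0,-0.063]]' 0.7 60
python3 -c "
from h import *
s=arm.get_state();print(s['tcp_pos'],R.from_quat(s['ee_rot']).as_matrix().round(3))"
```

```text
time_s: 3.3
tcp_pos: [0.497, -0.2046, 0.2127]
ee_rot: [0.671, 0.742, 0.001, 0.001]
contact_force: [0.2, 1.0, 0.1]
gripper_width: 0.0597
gripper_force: 0.0
[ 0.49697367 -0.20457934  0.21268288] [[-0.1    0.995  0.003]
 [ 0.995  0.1   -0.   ]
 [-0.001  0.003 -1.   ]]
```

```bash
python3 -m creep '[[0,-0.001,0.04,0,0,0],[0,-0.001,0.08,0,0,0],[0,-0.001,0.102,0,0,0],[0,-0.001,0.102,0,0,0],[0,-0.001,0.102,0,0,0]]' 0.7 60; python3 -m creep '[[0,0,0,0,0,0],[0,0,0,0,0,0],[0,0,0,0,0,0],[0,0,0,0,0,0],[0,0,0,0,0,0],[0,0,0,0,0,0],[0,0,0,0,0,0],[0,0,0,0,0,0]]' 0 60
```

```text
time_s: 3.72
tcp_pos: [0.4957, -0.2053, 0.1309]
ee_rot: [0.671, 0.741, 0.0, 0.001]
contact_force: [0.4, 0.6, 0.8]
gripper_width: 0.0598
gripper_force: 0.0
time_s: 4.38
tcp_pos: [0.496, -0.2056, 0.1313]
ee_rot: [0.671, 0.741, 0.001, 0.002]
contact_force: [-0.1, 0.1, 7.2]
gripper_width: 0.019
gripper_force: 58.6
```

```bash
python3 -m creep '[[0,0,-0.02,0,0,0],[0,0,-0.05,0,0,0],[0,0,-0.09,0,0,0],[0,0,-0.13,0,0,0],[0,0,-0.17,0,0,0],[0,0,-0.19,0,0,0],[0,0,-0.19,0,0,0],[0,0,-0.19,0,0,0],[0,0,-0.19,0,0,0]]' 0 80
python3 - <<'E'
from h import *
for n in('side','scene'):
    p,d,K,T=snap(n); P=cloud(d,K,T); s=arm.get_state()['tcp_pos']
    if n=='side': cv2.imwrite('pics/s2.png',p)
    m=(np.hypot(P[...,0]-s[0],P[...,1]-s[1])<.03)&(P[...,2]>.13)&(P[...,2]<s[2]-.01)
    q=P[m]
    for a,b in((.15,.2),(.2,.25),(.255,.29)):
        k=q[(q[:,2]>a)&(q[:,2]<b)]; print(n,a,len(k),np.round(k.mean(0),4))
    print(np.percentile(q[:,2],[0,1,5]))
print(s)
E
```

```text
time_s: 5.13
tcp_pos: [0.4936, -0.2051, 0.2808]
ee_rot: [0.671, 0.741, -0.0, -0.001]
contact_force: [0.2, -0.4, -1.8]
gripper_width: 0.019
gripper_force: 79.0
side 0.15 245 [ 0.4908 -0.2073  0.1805]
side 0.2 337 [ 0.4908 -0.2075  0.2255]
side 0.255 165 [ 0.4899 -0.2091  0.2648]
[0.15985714 0.16178354 0.1671245 ]
scene 0.15 95 [ 0.496  -0.2008  0.1798]
scene 0.2 132 [ 0.4962 -0.2009  0.2259]
scene 0.255 64 [ 0.4975 -0.2003  0.2641]
[0.15735105 0.16092879 0.16573407]
[ 0.49352    -0.20493665  0.28026777]
```

View pics/s2.png

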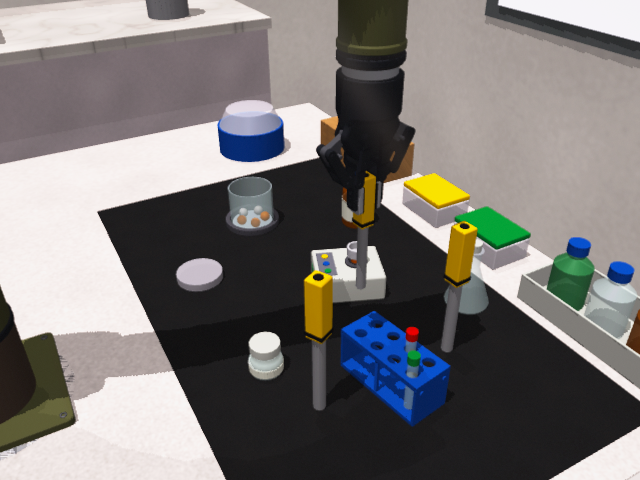

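The rod is held upright, its axis on the TCP and its tip about 0.1225 m below the TCP. The rack, tubes and other rods are undisturbed. Next I carry it toward the beaker and look straight in for the beads.

```bash
python3 -m creep '[[0.03,0.01,0,0,0,0],[0.07,0.02,0,0,0,0],[0.12,0.03,0,0,0,0],[0.17,0.04,0,0,0,0],[0.22,0.05,0,0,0,0],[0.27,0.06,0,0,0,0],[0.32,0.065,0,0,0,0],[0.37,0.075,0,0,0,0],[0.42,0.085,0,0,0,0],[0.46,0.09,0,0,0,0],[0.49,0.095,0,0,0,0],[0.499,0.095,0,0,0,0],[0.499,0.095,0,0,0,0],[0.499,0.095,0,0,0,0],[0.499,0.095,0,0,0,0]]' 0 80
python3 - <<'E'
from h import *
p,d,K,T=snap('wrist'); P=cloud(d,K,T); cv2.imwrite('pics/w3.png',p)
for i in range(1):
    for q in arm.spot_point('bead0_center','wrist')[:8]:
        c=np.array(q['position'])*[640,480]; r=T[:3,:3]@np.array([(c[0]-K[0,2])/K[0,0],-(c[1]-K[1,2])/K[1,1],-1]); print(round(q['conf'],2),c.round(),np.round(T[:3,3]+r*((.015-T[2,3])/r[2]),3))
q=P[(np.hypot(P[...,0]-.529,P[...,1]-.27)<.06)&(abs(P[...,2]-.084)<.005)]
print(len(q),cv2.minAreaRect((q[:,:2]*1000).astype(np.float32)))
s=arm.get_state();print(s['tcp_pos'],R.from_quat(s['ee_rot']).as_matrix().round(3))
E
```

```text
time_s: 6.48
tcp_pos: [0.5308, 0.1969, 0.281]
ee_rot: [0.672, 0.74, -0.001, 0.0]
contact_force: [0.1, -0.5, -1.5]
gripper_width: 0.0187
gripper_force: 78.9
0.89 [302. 114.] [0.502 0.269 0.015]
1675 ((528.8153686523438, 271.3515625), (88.82222747802734, 89.18290710449219), 6.273962020874023)
[0.53104575 0.197109   0.28147115] [[-0.096  0.995 -0.   ]
 [ 0.995  0.096 -0.002]
 [-0.002 -0.001 -1.   ]]
```

View pics/w3.png

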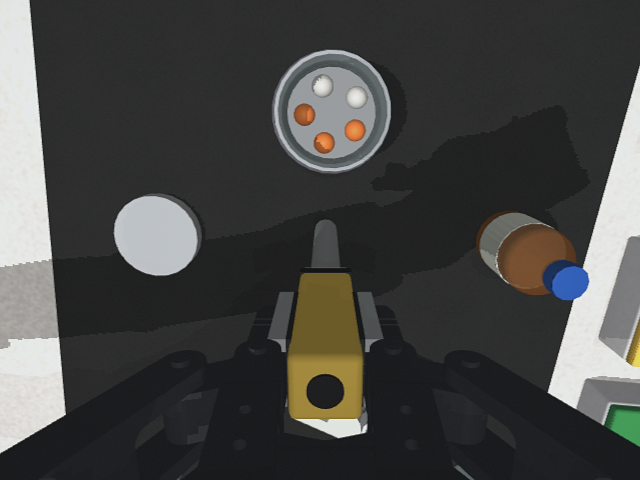

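The beads lie in a ring at (304,114), (324,142), (355,130), (356,97) and (322,86), leaving the beaker's centre at (332,112) free. I'll enter there.

```bash
python3 -m creep '[[0.03,0.002,0,0,0,0],[0.07,0.005,0,0,0,0],[0.092,0.007,0,0,0,0],[0.092,0.007,0,0,0,0],[0.092,0.007,0,0,0,0],[0.092,0.007,0.03,0,0,0],[0.092,0.007,0.06,0,0,0],[0.092,0.007,0.1,0,0,0],[0.092,0.007,0.13,0,0,0],[0.092,0.007,0.13,0,0,0],[0.092,0.007,0.13,0,0,0]]' 0 80
```

```text
time_s: 7.5
tcp_pos: [0.5291, 0.2708, 0.1772]
ee_rot: [0.672, 0.74, -0.002, 0.0]
contact_force: [0.9, -0.1, -0.4]
gripper_width: 0.0193
gripper_force: 78.7
```

```bash
python3 -m creep '[[0,0,0.02,0,0,0],[0,0,0.04,0,0,0],[0,0,0.055,0,0,0],[0,0,0.055,0,0,0],[0,0,0.055,0,0,0]]' 0 80
python3 -m creep '[[0.01,0,0,0,0,0],[0.02,0.004,0,0,0,0],[0.027,0.011,0,0,0,0],[0.021,0.021,0,0,0,0],[0.011,0.027,0,0,0,0],[0,0.029,0,0,0,0],[-0.011,0.027,0,0,0,0],[-0.021,0.021,0,0,0,0],[-0.027,0.011,0,0,0,0],[-0.029,0,0,0,0,0],[-0.027,-0.011,0,0,0,0],[-0.021,-0.021,0,0,0,0],[-0.011,-0.027,0,0,0,0],[0,-0.029,0,0,0,0],[0.011,-0.027,0,0,0,0],[0.021,-0.021,0,0,0,0],[0.027,-0.011,0,0,0,0],[0.029,0,0,0,0,0]]' 0 80
```

```text
time_s: 7.92
tcp_pos: [0.5303, 0.273, 0.1353]
ee_rot: [0.672, 0.741, 0.001, 0.001]
contact_force: [0.3, 0.4, -1.5]
gripper_width: 0.0192
gripper_force: 78.9
time_s: 9.42
tcp_pos: [0.5255, 0.2921, 0.1331]
ee_rot: [0.671, 0.741, -0.005, 0.002]
contact_force: [-1.6, -6.3, -0.1]
gripper_width: 0.019
gripper_force: 79.3
```

```bash
python3 -m creep '[[-0.002,0.011,0,0,0,0],[-0.008,0.021,0,0,0,0],[-0.018,0.027,0,0,0,0],[-0.029,0.029,0,0,0,0],[-0.04,0.027,0,0,0,0],[-0.05,0.021,0,0,0,0],[-0.056,0.011,0,0,0,0],[-0.058,0,0,0,0,0],[-0.056,-0.011,0,0,0,0],[-0.05,-0.021,0,0,0,0],[-0.04,-0.027,0,0,0,0],[-0.029,-0.029,0,0,0,0],[-0.018,-0.027,0,0,0,0],[-0.008,-0.021,0,0,0,0],[-0.002,-0.011,0,0,0,0],[0,0,0,0,0,0]]' 0 80
python3 - <<'E'
from h import *
p,d,K,T=snap('side'); q=p[160:260,190:310]
cv2.imwrite('pics/s4.png',cv2.resize(q,None,fx=5,fy=5,interpolation=cv2.INTER_CUBIC))
s=arm.get_state();print(s['tcp_pos'],s['contact_force'])
E
```

```text
time_s: 10.75
tcp_pos: [0.5259, 0.2935, 0.1337]
ee_rot: [0.671, 0.741, -0.003, 0.001]
contact_force: [0.9, -3.4, -1.2]
gripper_width: 0.0194
gripper_force: 79.4
[0.52841086 0.29459868 0.13374048] [ 4.69770367 -2.09080927 -1.20632584]
```

View pics/s4.png

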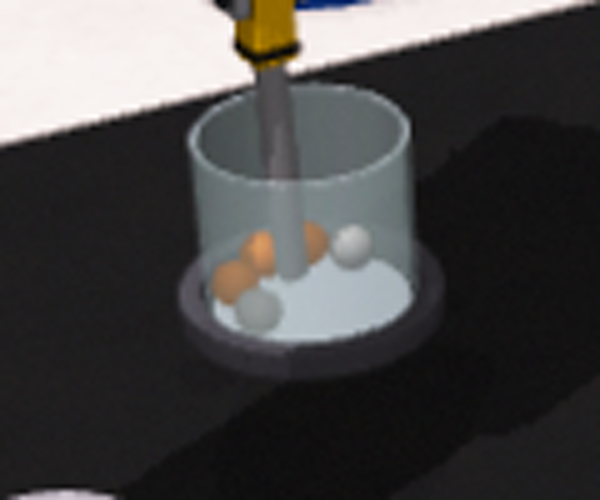

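All five beads are in the beaker and being pushed round. The rod looks slightly leaned, so I'll firm the grip and check that after the third circle.

```bash
python3 -m creep '[[-0.002,0.011,0,0,0,0],[-0.008,0.021,0,0,0,0],[-0.018,0.027,0,0,0,0],[-0.029,0.029,0,0,0,0],[-0.04,0.027,0,0,0,0],[-0.05,0.021,0,0,0,0],[-0.056,0.011,0,0,0,0],[-0.058,0,0,0,0,0],[-0.056,-0.011,0,0,0,0],[-0.05,-0.021,0,0,0,0],[-0.04,-0.027,0,0,0,0],[-0.029,-0.029,0,0,0,0],[-0.018,-0.027,0,0,0,0],[-0.008,-0.021,0,0,0,0],[-0.002,-0.011,0,0,0,0],[0,0,0,0,0,0],[-0.004,0.016,0,0,0,0]]' 0 110
python3 -m creep '[[-0.01,-0.008,0,0,0,0],[-0.025,-0.016,0,0,0,0],[-0.025,-0.016,-0.01,0,0,0],[-0.025,-0.016,-0.03,0,0,0],[-0.025,-0.016,-0.06,0,0,0],[-0.025,-0.016,-0.1,0,0,0],[-0.025,-0.016,-0.14,0,0,0],[-0.025,-0.016,-0.17,0,0,0],[-0.025,-0.016,-0.17,0,0,0],[-0.025,-0.016,-0.17,0,0,0],[-0.025,-0.016,-0.17,0,0,0]]' 0 110
python3 - <<'E'
from h import *
s=arm.get_state();print(s['tcp_pos'],R.from_quat(s['ee_rot']).as_matrix().round(3).tolist()); t=s['tcp_pos']
for n in('side','scene'):
    p,d,K,T=snap(n); P=cloud(d,K,T)
    np.savez(n+'5.npz',p=p,d=d,K=K,T=T)
    if n=='scene':cv2.imwrite('pics/c5.png',p)
    q=P[(np.hypot(P[...,0]-t[0],P[...,1]-t[1])<.035)&(P[...,2]>.12)&(P[...,2]<t[2]-.01)]
    print(n,len(q),np.percentile(q[:,2],[0,1]))
    for a,b in((.145,.165),(.165,.185),(.185,.205),(.205,.225)):
        k=q[(q[:,2]>a)&(q[:,2]<b)]
        if len(k): print(a,len(k),np.round(k.mean(0),4))
E
```

```text
time_s: 12.22
tcp_pos: [0.5372, 0.2948, 0.1331]
ee_rot: [0.67, 0.742, -0.003, -0.001]
contact_force: [-3.5, -5.2, -0.3]
gripper_width: 0.0191
gripper_force: 108.6
time_s: 13.13
tcp_pos: [0.5284, 0.2741, 0.2693]
ee_rot: [0.671, 0.742, -0.0, -0.0]
contact_force: [-0.6, 1.1, -1.6]
gripper_width: 0.0187
gripper_force: 108.7
[0.52835828 0.27409252 0.26932187] [[-0.1, 0.995, -0.001], [0.995, 0.1, 0.0], [0.0, -0.001, -1.0]]
side 428 [0.14876731 0.15028822]
0.145 54 [0.5273 0.2619 0.1573]
0.165 67 [0.5274 0.2632 0.1747]
0.185 72 [0.5273 0.2646 0.1944]
0.205 74 [0.5271 0.2655 0.2146]
scene 337 [0.14732031 0.14921663]
0.145 48 [0.533  0.266  0.1567]
0.165 55 [0.5332 0.2671 0.1757]
0.185 56 [0.533  0.2686 0.1953]
0.205 59 [0.533  0.2696 0.2148]
```

View pics/c5.png

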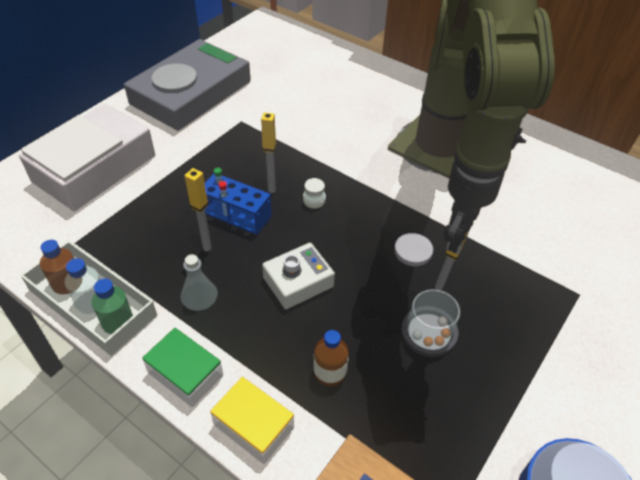

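Five beads show in the beaker, none spilled, and the bench is undisturbed. The rod has pivoted about 3.6° in the grip, with its tip toward -y. I'll turn the tool to compensate while moving over the cup, then measure again.

```bash
python3 -m creep '[[-0.03,0.005,0,0,0,0],[-0.07,0.01,0,0,0.01,0],[-0.12,0.02,0,0,0.02,0],[-0.17,0.03,0,-0.002,0.03,0],[-0.22,0.035,0,-0.004,0.039,0],[-0.27,0.04,0,-0.004,0.039,0],[-0.32,0.05,0,-0.004,0.039,0],[-0.36,0.055,0,-0.004,0.039,0],[-0.375,0.056,0,-0.004,0.039,0],[-0.375,0.056,0,-0.004,0.039,0],[-0.375,0.056,0,-0.004,0.039,0],[-0.375,0.056,0,-0.004,0.039,0]]' 0 110
cat > m.py <<'E'
from h import *
import sys
z0=float(sys.argv[1])
s=arm.get_state();print(s['tcp_pos'],R.from_quat(s['ee_rot']).as_matrix().round(3).tolist()); t=s['tcp_pos']
for n in('side','scene'):
    p,d,K,T=snap(n); P=cloud(d,K,T); np.savez(n+'6.npz',p=p,d=d,K=K,T=T)
    q=P[(np.hypot(P[...,0]-t[0],P[...,1]-t[1])<.03)&(P[...,2]>z0)&(P[...,2]<t[2]-.035)]
    # fit cylinder axis (radius 7 mm) to the shaft
    from scipy.optimize import least_squares
    zm=q[:,2].mean()
    f=lambda v:np.hypot(q[:,0]-v[0]-v[2]*(q[:,2]-zm),q[:,1]-v[1]-v[3]*(q[:,2]-zm))-.007
    v=T[:3,3]-q.mean(0); v[2]=0; v/=np.linalg.norm(v)
    r=least_squares(f,[*(q.mean(0)-.005*v)[:2],0,0],loss='soft_l1',f_scale=.001).x
    zt=t[2]-.1225
    print(n,len(q),'zmin',np.percentile(q[:,2],1).round(4),'slope',r[2:].round(4),'tip',(r[:2]+r[2:]*(zt-zm)).round(4))
    c=P[(np.hypot(P[...,0]-.603,P[...,1]+.02)<.025)&(P[...,2]>.065)&(P[...,2]<.09)]
    g=least_squares(lambda v:np.minimum(abs(np.hypot(c[:,0]-v[0],c[:,1]-v[1])-.017),abs(np.hypot(c[:,0]-v[0],c[:,1]-v[1])-.013)),[.603,-.02],loss='soft_l1',f_scale=.001).x
    print(' cup',g.round(4),np.percentile(c[:,2],98).round(4))
E
python3 m.py 0.13
```

```text
time_s: 14.23
tcp_pos: [0.6027, -0.0182, 0.2691]
ee_rot: [0.67, 0.742, 0.023, -0.022]
contact_force: [0.5, 0.0, -2.0]
gripper_width: 0.0186
gripper_force: 108.7
[ 0.60269019 -0.01815148  0.26908783] [[-0.102, 0.995, -0.002], [0.993, 0.102, 0.064], [0.063, 0.005, -0.998]]
side 391 zmin 0.1491 slope [-0.0073 -0.0013] tip [ 0.6038 -0.018 ]
 cup [ 0.6031 -0.0197] 0.0862
scene 230 zmin 0.15 slope [-0.0168  0.    ] tip [ 0.6033 -0.0194]
 cup [ 0.6048 -0.0182] 0.086
```

The tip (0.6035,-0.0187) lines up with the cup (0.604,-0.019) and the rod is upright, so I descend to just above the cup floor.

```bash
python3 -m creep '[[-0.002,0,0.03,0,0,0],[-0.0035,0,0.055,0,0,0],[-0.005,0,0.08,0,0,0],[-0.0057,-0.0005,0.09,0,0,0],[-0.0057,-0.0005,0.09,0,0,0],[-0.0057,-0.0005,0.09,0,0,0],[-0.0057,-0.0005,0.09,0,0,0]]' 0 110
python3 m.py 0.09
```

```text
time_s: 14.92
tcp_pos: [0.6044, -0.0203, 0.1989]
ee_rot: [0.671, 0.741, 0.024, -0.02]
contact_force: [-1.0, -0.1, -1.0]
gripper_width: 0.0189
gripper_force: 108.7
[ 0.60436413 -0.02028648  0.19886127] [[-0.1, 0.995, 0.003], [0.993, 0.099, 0.062], [0.061, 0.009, -0.998]]
side 306 zmin 0.0907 slope [-0.0139 -0.0024] tip [ 0.6059 -0.0201]
 cup [ 0.6037 -0.0191] 0.0885
scene 185 zmin 0.0911 slope [-0.0141 -0.0033] tip [ 0.6051 -0.022 ]
 cup [ 0.6016 -0.0218] 0.0874
```

```bash
python3 -m creep '[[0,0,0,0.009,0,0],[0,0,0,0.009,0,0],[-0.0003,0,0.005,0.009,0,0],[-0.0006,0,0.01,0.009,0,0],[-0.0009,0,0.014,0.009,0,0],[-0.0012,0,0.018,0.009,0,0],[-0.0012,0,0.018,0.009,0,0],[-0.0012,0,0.018,0.009,0,0],[-0.0012,0,0.018,0.009,0,0]]' 0 110
python3 -c "
from h import *
print(arm.get_state()['tcp_pos'])"
```

```text
time_s: 15.77
tcp_pos: [0.6042, -0.0209, 0.1839]
ee_rot: [0.671, 0.741, 0.018, -0.025]
contact_force: [0.2, 0.6, 6.7]
gripper_width: 0.0187
gripper_force: 109.8
[ 0.60424428 -0.0208967   0.18390663]
```

```bash
python3 -m creep '[[-0.0001,0,0.002,0,0,0],[-0.0003,0,0.004,0,0,0],[-0.0004,0,0.006,0,0,0],[-0.0004,0,0.006,0,0,0],[-0.0004,0,0.006,0,0,0],[-0.0004,0,0.006,0,0,0]]' 0 110
```

```text
time_s: 16.27
tcp_pos: [0.6045, -0.0208, 0.1803]
ee_rot: [0.671, 0.741, 0.019, -0.024]
contact_force: [-1.8, -0.4, 14.0]
gripper_width: 0.0186
gripper_force: 110.8
```

The force rose faster than the spring would give, so the cup is at its stop. I'll add a little push, then verify the band and the tilt.

```bash
python3 -m creep '[[-0.0001,0,0.0015,0,0,0],[-0.0001,0,0.0015,0,0,0],[-0.0001,0,0.0015,0,0,0],[-0.0001,0,0.0015,0,0,0]]' 0 110
python3 m.py 0.09
python3 - <<'E'
from h import *
a=np.load('side6.npz')['p'][190:310,300:420]; cv2.imwrite('pics/s7.png',cv2.resize(a,None,fx=5,fy=5,interpolation=cv2.INTER_CUBIC))
print(arm.get_state()['contact_force'])
E
```

```text
time_s: 16.6
tcp_pos: [0.6046, -0.0208, 0.1802]
ee_rot: [0.671, 0.741, 0.019, -0.024]
contact_force: [-2.9, -0.4, 20.9]
gripper_width: 0.0187
gripper_force: 111.8
[ 0.60458406 -0.02081519  0.18020865] [[-0.099, 0.995, -0.01], [0.993, 0.099, 0.06], [0.061, -0.004, -0.998]]
side 230 zmin 0.0911 slope [0.0034 0.0051] tip [ 0.6042 -0.021 ]
 cup [ 0.6049 -0.0167] 0.0881
scene 124 zmin 0.0908 slope [0.0207 0.0162] tip [ 0.6017 -0.0235]
 cup [ 0.5988 -0.0235] 0.0894
[-1.93744862 -0.25471737 20.33808319]
```

View pics/s7.png

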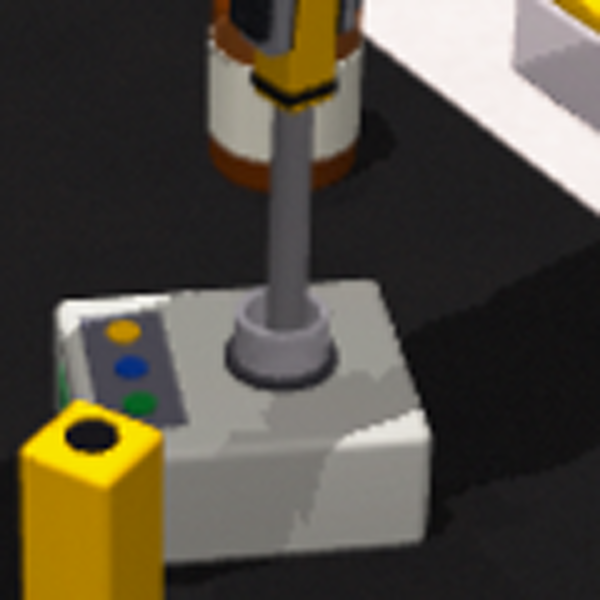

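The tip sits in the cup at crop (285,320). The orange band is gone, the rod is upright, and the push is about 20 N with the TCP no longer moving, so the cup is against its stop.

```bash
python3 -c "
from cell import arm
print(arm.close_job())"
```

```text
the job is handed in; nothing more can be done
None
```

I handed the job in at about 17 s: I took the smallest rod from the rack and stirred three circles with no beads spilled, and the arm is still holding the rod upright with the cup pressed home at about 20 N.

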